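# Unload one jar of the twin jar mill, whose clamp screws have opposite threads

### The arm

A 7-joint arm with a two-finger parallel gripper is mounted at the origin on a cart in front of the work surface, level with it; the furniture and walls round the work are solid. World frame = base frame: x ahead of the robot, y to its left, z up, the work surface at z = 0. Lengths are in m, angles in rad, forces in N, time in s.
With the tool pointing down it reaches from about 0.425 to 0.875 m from the base axis. Payload 8.4 kg.
Tool frame: the origin (TCP) lies at the very end of the fingers, on their centre line; the grasp point (between the pads) lies bot.hold_point_z behind it (bot.hold_point_z is the distance from the TCP to the grasp point, in m); z points along the fingers, y is the direction in which the jaws open and shut (so a half turn about z gives the same grasp; the last joint's range is limited). The gripper opens to 85 mm and grips with 20 to 120 N. Pads are 22 mm wide; open, the fingers measure 114 mm over their backs; the gripper's body (76 mm by 85 mm) begins 54 mm behind the grasp point. The pads swing forward as they close: fully open they stand 13 mm farther back than shut.
Start: joints at [1.076, 0.333, 0.04, 1.465, -0.013, 1.343, -0.059], TCP at [0.251, -0.6, 0.231] pointing down, gripper open.
Joint ranges: [-2.58, 2.58], [-0.38, 2.09], [-1.3, 1.39], [0.25, 2.4], [-1.5, 4.64], [0.08, 2.09], [-2.65, 2.65]. Speed limits (rad/s): [2.22, 2.22, 2.79, 2.79, 3.14, 3.14, 3.14].

### API

Orientations are given as a unit quaternion [w, x, y, z].
In Python, from rig import bot, viewer gives the robot as it stands.
- The arm moves only by the shell command python3 -m pendant 'ROWS' [OPENING] [FORCE]. ROWS is text: rows parted by semicolons, each of 6 numbers parted by spaces: the shift along the tool's x, y, z in cm, then the turn, a rotation vector about the tool's x, y, z in degrees. A call has 1 to 8 rows; each row shifts and turns the commanded pose from where the row before left it, along the tool's axes as they then stand; what a row does not reach is not made up. A row lasts 1/12 s, in which the tool goes at most 41.7 mm and 7.16 degrees, less where a joint would pass 70% of its speed; a pose out of reach is approached as far as the arm can. A call with a gripper value outside its range is refused whole. OPENING is the finger opening in cm, from 0 to 8.54, set as the call begins (- or left out, the last holds). The fingers move at their own pace and stop on an object; FORCE is the grip in N (left out, the last holds). Time passes only in rows, so rows that do not move let the fingers close. It gives the time, the measured TCP pose, the force and the opening at its end, in the units of the state.
- bot.read_state(): the state, without advancing time (a new reading comes with each control period).
- viewer.get_image(name): name is "scene" or "top" or "wrist"; returns a dict with "pixels" (480x640x3 uint8, red, green, blue), "fx", "fy", "cx", "cy" (pixels), "pose" (4x4, takes a point from camera to world coordinates). Camera axes: x right, y down, z forward; pixel columns grow to the right and rows downward; lengths in m; the calibration is good to about 2 mm. A picture is of the moment at which its call begins. There is no depth.
- bot.close_job(): hands the job in, once; it reports no verdict.
The state is a dict: "t": time; "q": joint angles; "joint_velocities": joint speeds; "joint_efforts": joint torques, N m; "eef_pos": TCP position; "ee_rot": TCP orientation; "wrist_force": force on the tool from outside, world axes, zero at the start; "wrist_torque": the same for the moment, N m; "grip_width": opening from 0.0 (shut) to 1.0 (fully open).
Only numpy, scipy, OpenCV 4.12 (cv2) and the standard library are available. Lean on these libraries where they do the work, as an engineer would, in place of code of your own. Each camera call takes 0.05 s, during which the arm holds its last target. There are 200 camera calls.

### The job

Take the left-hand jar out of the jar mill and stand it upright in the spill tray on the bench. Its clamp screw may have an ordinary or a reverse thread, so try the T-bar gently both ways, without forcing it, turn it the way that loosens until the foot has lifted clear of the jar's lid, and push the clamp arm well aside and leave it there before lifting the jar out. Leave the right-hand jar clamped as it is and everything else where it stands, and keep the jar upright throughout.

Things in the scene. Friction and masses are not known exactly. Their poses are not given: they have to be found in the camera images.
- mill: Bench jar mill, white housing 200 x 300 mm, deck 60 mm high, fixed; origin on the bench under its centre, x away from the robot, y to the robot's left. A jar station stands on it 85 mm to each side (y = +85 and -85 mm).
- station_1: Jar station 1, fixed, left or right on the mill; origin on the deck under its steel cup's axis. Cup 76 mm wide, 65 inside, floor 6, rim 34 mm above the origin. The post, 75 mm from the axis along the station's own +x (away from the robot), carries the grey swing arm: 75 mm long, 19 wide (28 at its ends), underside 104, top 122 mm above the origin.
- arm1 (a joint): Swing of the arm of station 1 about its post, rad, 0 over the jar, positive anticlockwise from above, stops at -2.4 and 2.4. It swings either way once the foot is clear of the lid's rim; stiff (8 N at the screw), stays where left. At about 2 rad it is clear of a gripper over the jar.
- spindle_1: Clamp screw of station 1 with T-bar and knob; origin at the centre of the underside of its 21 mm wide swivel foot, inside the rim on the jar's lid when tight. Loosening lifts foot, bar and knob 8 mm a full turn; the foot is clear of the rim after about 3.6 rad.
- handle1 (a joint): Turn of the T-bar of station 1, rad, positive anticlockwise from above. 0 = tight, a hard stop; it turns one way only, 7 rad to a stop. One station has a right-hand thread (loosens anticlockwise), the other a left-hand one (loosens clockwise): not marked, stations may be exchanged, so feel. The loose way yields to 3 N at 40 mm radius and stays where left; the tight way does not yield.
- bar_1 (a point): T-bar of the clamp screw of station 1: steel, 110 mm long, 10 mm thick, black ball ends of 16 mm. This point is the bar's centre on the screw's axis, 142 mm above the deck when tight; its x axis lies along the bar, z up. Tight, the bar lies across the swing arm, its underside 15 mm above the arm's top face.
- knob_1 (a point): Middle of the round black knob of station 1 (23 mm wide) on the screw's axis above the T-bar: it stands from 12 to 28 mm above the bar's centre, this point 20 mm. Pushed sideways it swings the arm without turning the screw.
- pivot_1 (a point): Point on the post's axis of station 1, about which the swing arm turns, 120 mm above the deck; the arm's hub here is 29 mm wide and reaches 131 mm above the deck.
- station_2: Jar station 2, fixed, left or right on the mill; origin on the deck under its steel cup's axis. Cup 76 mm wide, 65 inside, floor 6, rim 34 mm above the origin. The post, 75 mm from the axis along the station's own +x (away from the robot), carries the grey swing arm: 75 mm long, 19 wide (28 at its ends), underside 104, top 122 mm above the origin.
- arm2 (a joint): Swing of the arm of station 2 about its post, rad, 0 over the jar, positive anticlockwise from above, stops at -2.4 and 2.4. It swings either way once the foot is clear of the lid's rim; stiff (8 N at the screw), stays where left. At about 2 rad it is clear of a gripper over the jar.
- spindle_2: Clamp screw of station 2 with T-bar and knob; origin at the centre of the underside of its 21 mm wide swivel foot, inside the rim on the jar's lid when tight. Loosening lifts foot, bar and knob 8 mm a full turn; the foot is clear of the rim after about 3.6 rad.
- handle2 (a joint): Turn of the T-bar of station 2, rad, positive anticlockwise from above. 0 = tight, a hard stop; it turns one way only, 7 rad to a stop. One station has a right-hand thread (loosens anticlockwise), the other a left-hand one (loosens clockwise): not marked, stations may be exchanged, so feel. The loose way yields to 3 N at 40 mm radius and stays where left; the tight way does not yield.
- bar_2 (a point): T-bar of the clamp screw of station 2: steel, 110 mm long, 10 mm thick, black ball ends of 16 mm. This point is the bar's centre on the screw's axis, 142 mm above the deck when tight; its x axis lies along the bar, z up. Tight, the bar lies across the swing arm, its underside 15 mm above the arm's top face.
- knob_2 (a point): Middle of the round black knob of station 2 (23 mm wide) on the screw's axis above the T-bar: it stands from 12 to 28 mm above the bar's centre, this point 20 mm. Pushed sideways it swings the arm without turning the screw.
- pivot_2 (a point): Point on the post's axis of station 2, about which the swing arm turns, 120 mm above the deck; the arm's hub here is 29 mm wide and reaches 131 mm above the deck.
- jar_left: Left grinding jar: plain steel cylinder, 60 mm wide, 78 mm high plus a round rim on its lid (37 mm wide, 5 mm high) that keeps the clamp foot centred; one piece, 0.35 to 0.7 kg. Origin at the centre of its underside, z up. It stands in the left station's cup, 50 mm of it above the cup's rim.
- jar_right: Right grinding jar: plain steel cylinder, 60 mm wide, 78 mm high plus a round rim on its lid (37 mm wide, 5 mm high) that keeps the clamp foot centred; one piece, 0.35 to 0.7 kg. Origin at the centre of its underside, z up. It stands in the right station's cup, 50 mm of it above the cup's rim.
- tray: Spill tray: an upturned clear tip-box lid, 86 x 126 x 24 mm, open at the top, walls and floor 2 mm, fixed; origin at the centre of its underside, y along the long side. It lies on the bench in front of the mill, far left or far right.
- tip_box: Pipette tip box, 89 x 128 x 70 mm, bystander; origin under its centre.
- lab_timer: Flat lab timer, 62 x 62 x 18 mm, bystander; origin under its centre.
- petri_dish: Petri dish, 67 mm diameter, 16 mm high, bystander; origin under its centre.
- bottle_clear: Bottle of 54 mm diameter, 104 mm high, bystander left behind the mill; origin under its centre.
Mind the look-alikes: they are no part of the job. Leave any red look-alike of the jar_left alone.

How it is judged:
On the way, in this order (a step that is already met when the one before it is completed fails the run):
1. the left station's screw is loosened by more than half a turn (3.4 rad), its jar still in the cup (((y of station_1 in the frame of mill above 0 m and (value of joint handle1 above 3.4 rad or value of joint handle1 below -3.4 rad)) or (y of station_2 in the frame of mill above 0 m and (value of joint handle2 above 3.4 rad or value of joint handle2 below -3.4 rad))) and distance of jar_left from where it was at the start of the episode below 0.012 m), for 0.1 s.
2. the left station's arm is pushed aside by more than 0.8 rad, its jar still in the cup (all of step 1 and ((y of station_1 in the frame of mill above 0 m and (value of joint arm1 above 0.8 rad or value of joint arm1 below -0.8 rad)) or (y of station_2 in the frame of mill above 0 m and (value of joint arm2 above 0.8 rad or value of joint arm2 below -0.8 rad)))), for 0.1 s.
At the end, for the whole second after the job is handed in: The left jar stands upright (0.06 rad), at rest, released, on the tray's floor (centre within 14 mm across, 34 mm along it); the left screw is still more than 3.4 rad loose and its arm more than 0.8 rad aside; the right jar has moved less than 8 mm (z of jar_left in the frame of tray between -0.002 and 0.006 m and x of jar_left in the frame of tray between -0.014 and 0.014 m and y of jar_left in the frame of tray between -0.034 and 0.034 m and angle between jar_left's own z axis and vertical below 0.06 rad and linear speed of jar_left below 0.02 m/s and ((y of station_1 in the frame of mill above 0 m and (value of joint handle1 above 3.4 rad or value of joint handle1 below -3.4 rad)) or (y of station_2 in the frame of mill above 0 m and (value of joint handle2 above 3.4 rad or value of joint handle2 below -3.4 rad))) and ((y of station_1 in the frame of mill above 0 m and (value of joint arm1 above 0.8 rad or value of joint arm1 below -0.8 rad)) or (y of station_2 in the frame of mill above 0 m and (value of joint arm2 above 0.8 rad or value of joint arm2 below -0.8 rad))) and distance of jar_right from where it was at the start of the episode below 0.008 m); the robot touches nothing.
It fails at once if a clamp screw or its T-bar is forced: the fingers press on it with more than 60 N (contact force between the fingers and spindle_1 above 60 N or contact force between the fingers and spindle_2 above 60 N).
It fails at once if the right station is unclamped: its screw turned by more than 0.4 rad or its arm swung by more than 0.15 rad ((y of station_1 in the frame of mill below 0 m and ((value of joint handle1 above 0.4 rad or value of joint handle1 below -0.4 rad) or (value of joint arm1 above 0.15 rad or value of joint arm1 below -0.15 rad))) or (y of station_2 in the frame of mill below 0 m and ((value of joint handle2 above 0.4 rad or value of joint handle2 below -0.4 rad) or (value of joint arm2 above 0.15 rad or value of joint arm2 below -0.15 rad)))).
It fails at once if a jar is tilted by more than 0.4 rad (angle between any of jar_left, jar_right's own z axis and vertical above 0.4 rad).
It fails at once if a bystander is moved by more than 30 mm (distance of any of tip_box, lab_timer, petri_dish, bottle_clear from where it was at the start of the episode above 0.03 m).
It also fails if it takes over 70 s, if anything falls off the work surface, if the arm or the gripper's body presses on something with over 40 N, if the wrist force passes 120 N, or if a joint passes its speed limit or range.

## Working session

There is one attempt and no reset: what is moved stays moved. The work goes in short steps, Python scripts to look and compute and a shell command to move; the robot and the scene stay as the last step left them, time stands still between calls to the robot, and variables do not carry over. Pictures are saved under pics/ and viewed, about 8 in all and at most 12, crops included, and the job is handed in when it is done.

```bash
ls; mkdir -p pics; python3 - <<'E'
from rig import bot, viewer
import cv2,numpy as np
s=bot.read_state(); print({k:np.round(v,3) for k,v in s.items()}, bot.hold_point_z)
for n in("scene","top"):
    i=viewer.get_image(n); cv2.imwrite(f"pics/{n}0.png",i["pixels"][...,::-1]); print(n,i["fx"],i["cx"],i["cy"],np.round(i["pose"],3).tolist())
E
```

```text
pics
{'t': np.float64(0.0), 'q': array([ 1.076,  0.334,  0.04 ,  1.466, -0.013,  1.343, -0.058]), 'joint_velocities': array([-0.001,  0.001, -0.   , -0.   ,  0.001,  0.   ,  0.   ]), 'joint_efforts': array([-0.0000e+00, -6.5855e+01,  1.3650e+00, -4.0556e+01,  1.7000e-02,
        1.3000e-02,  0.0000e+00]), 'eef_pos': array([ 0.25 , -0.599,  0.23 ]), 'ee_rot': array([-0.001,  0.98 ,  0.197, -0.   ]), 'wrist_force': array([ 1.199, -0.313, -0.613]), 'wrist_torque': array([-0.039, -0.009,  0.023]), 'grip_width': np.float64(1.002)} 0.0187
scene 495.7182912125036 318.99759722097286 236.16734304315648 [[-0.754, -0.404, 0.519, -0.027], [-0.657, 0.472, -0.588, 0.658], [-0.007, -0.784, -0.621, 0.809], [0.0, 0.0, 0.0, 1.0]]
top 480.7396282834631 323.5864137615298 237.49501416997188 [[0.022, -0.983, 0.182, 0.332], [-1.0, -0.022, 0.003, 0.033], [0.001, -0.182, -0.983, 1.26], [0.0, 0.0, 0.0, 1.0]]
```

View pics/top0.png

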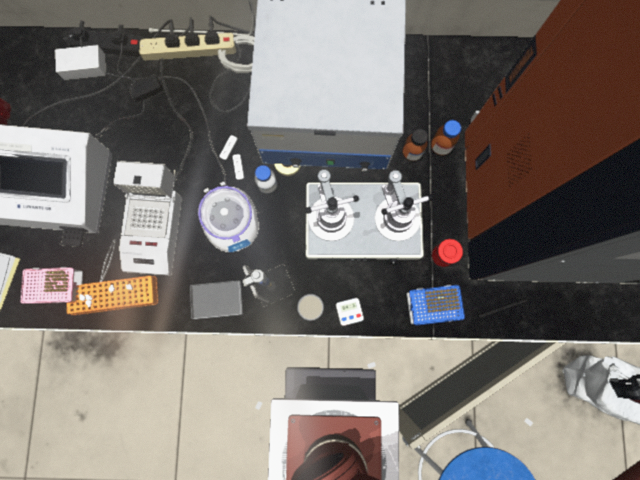

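View pics/scene0.png

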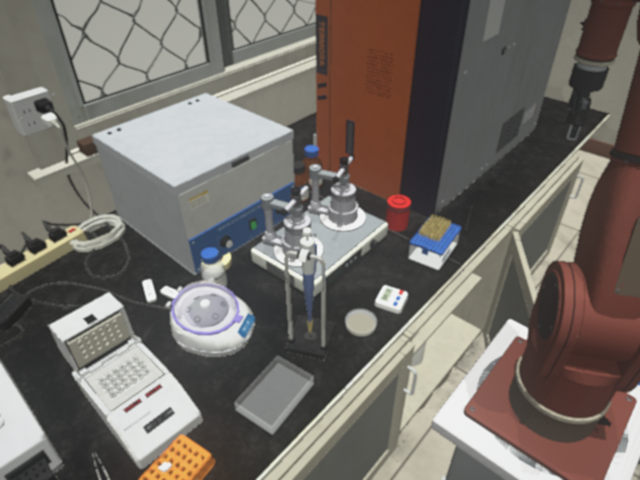

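```bash
cat > h.py <<'E'
from rig import bot, viewer
import cv2,numpy as np
from scipy.spatial.transform import Rotation as R
def ray(im,u,v,z):
    T=im["pose"]; d=T[:3,:3]@[(u-im["cx"])/im["fx"],(v-im["cy"])/im["fy"],1.]
    return T[:3,3]+d*(z-T[2,3])/d[2]
def proj(im,p):
    T=im["pose"]; c=T[:3,:3].T@(np.array(p)-T[:3,3]); return np.array([im["fx"]*c[0]/c[2]+im["cx"],im["fy"]*c[1]/c[2]+im["cy"]])
def crop(im,x0,y0,x1,y1,k,name):
    cv2.imwrite(f"pics/{name}.png",cv2.resize(im["pixels"][y0:y1,x0:x1,::-1],None,fx=k,fy=k,interpolation=cv2.INTER_CUBIC))
def toolrows(p,yaw=None):
    """shift in cm along tool axes to world p, and turn about tool z in deg to make tool-x yaw"""
    s=bot.read_state(); r=R.from_quat(s["ee_rot"],scalar_first=True); x=r.as_matrix()[:,0]
    print("tcp",s["eef_pos"].round(4),"xyaw",np.degrees(np.arctan2(x[1],x[0])).round(1),"shift cm",(r.inv().apply(np.array(p)-s["eef_pos"])*100).round(2))
E
python3 - <<'E'
from h import *
i=viewer.get_image("top"); crop(i,180,160,440,330,3,"c1")
# mill corners of deck top z=.06
g=i["pixels"]
m=cv2.inRange(cv2.cvtColor(g,cv2.COLOR_RGB2HSV),(0,0,150),(180,60,255)); m[:170]=0;m[275:]=0;m[:,:295]=0;m[:,440:]=0
c=max(cv2.findContours(m,0,2)[0],key=cv2.contourArea); print(cv2.minAreaRect(c)); print(cv2.boxPoints(cv2.minAreaRect(c)))
for u,v in [(306,183),(422,182),(424,257),(307,258)]: print(ray(i,u,v,.06))
for u,v in [(190,283),(243,281),(243,317),(193,318)]: print("tray",ray(i,u,v,.02))
print("red",ray(i,450,250,.08))
s=viewer.get_image("scene")
for u,v in [(235,402),(280,357),(313,378),(270,432)]: print("tray sc",ray(s,u,v,.024))
print("pip",ray(s,292,350,.0),ray(s,320,350,0), ray(i,255,277,.3))
E
```

```text
((367.0, 213.5), (87.0, 122.0), 90.0)
[[306. 170.]
 [428. 170.]
 [428. 257.]
 [306. 257.]]
[0.69634237 0.08520138 0.06      ]
[ 0.70586289 -0.21556615  0.06      ]
[ 0.50947237 -0.21768785  0.06      ]
[0.50030196 0.07700532 0.06      ]
tray [0.43415042 0.37803378 0.02      ]
tray [0.44236231 0.24178842 0.02      ]
tray [0.35082149 0.23695731 0.02      ]
tray [0.345475   0.36393772 0.02      ]
red [ 0.5255386  -0.27839269  0.08      ]
tray sc [0.42765543 0.37473556 0.024     ]
tray sc [0.43649226 0.25102022 0.024     ]
tray sc [0.35557232 0.24515628 0.024     ]
tray sc [0.33870697 0.37425866 0.024     ]
pip [0.44450934 0.21005574 0.        ] [ 4.01312464e-01  1.72790892e-01 -1.11022302e-16] [0.42602223 0.17107065 0.3       ]
```

View pics/c1.png

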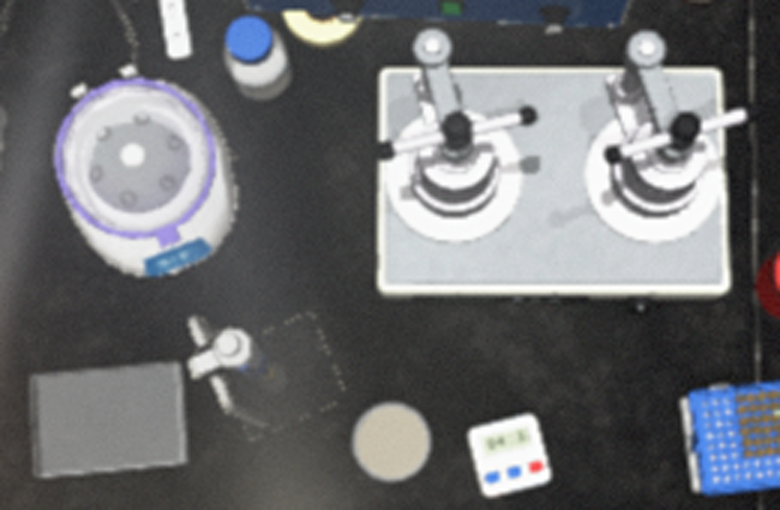

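```bash
python3 - <<'E'
from h import *
i=viewer.get_image("top"); s=viewer.get_image("scene")
f=lambda x,y:(180+(x+.5)/3-.5,160+(y+.5)/3-.5)
for n,c,z in [("knobL",(457,122),.23),("pivL",(432,45),.191),("ballL1",(387,149),.202),("ballL2",(528,115),.202),("knobR",(685,124),.23),("pivR",(647,45),.191),("cabinet",(870,351),0)]:
    print(n,ray(i,*f(*c),z).round(4))
a=f(232,345)
for z in(.1,.2,.25,.3,.35):
    p=ray(i,*a,z); print(z,p.round(3),"in scene",proj(s,p).round())
crop(s,180,140,400,300,3.5,"c2")
E
```

```text
knobL [0.6063 0.0192 0.23  ]
pivL [0.6776 0.0392 0.191 ]
ballL1 [0.5915 0.0712 0.202 ]
ballL2 [ 0.6204 -0.0348  0.202 ]
knobR [ 0.6086 -0.1488  0.23  ]
pivR [ 0.6813 -0.1269  0.191 ]
cabinet [ 0.4689 -0.3494  0.    ]
0.1 [0.451 0.195 0.1  ] in scene [293. 310.]
0.2 [0.441 0.181 0.2  ] in scene [300. 271.]
0.25 [0.436 0.174 0.25 ] in scene [304. 249.]
0.3 [0.431 0.167 0.3  ] in scene [308. 226.]
0.35 [0.426 0.16  0.35 ] in scene [313. 201.]
```

View pics/c2.png

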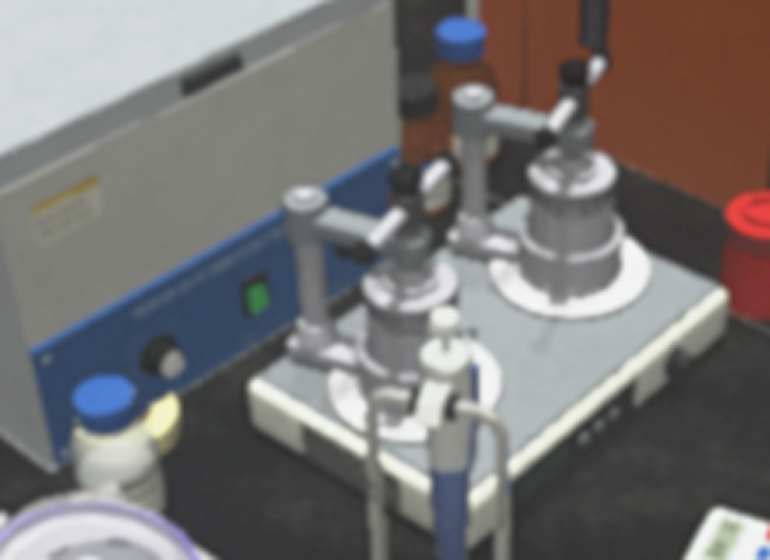

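```bash
python3 -m pendant '2.3 -3 -1.5 0 0 0;2.3 -3 -1.5 0 0 0;2.3 -3 -1.5 0 0 0;2.3 -3 -1.5 0 0 0;2.3 -3 -1.5 0 0 0;2.3 -3 -1.5 0 0 0;2.3 -3 -1.5 0 0 0;2.3 -3 -1.5 0 0 0' 6; python3 -c "
from h import *
toolrows([.55,.02,.35]);print(bot.read_state()['q'].round(2))"
```

```text
t: 0.97
eef_pos: [0.3278, -0.3054, 0.3522]
ee_rot: [0.0, 0.98, 0.197, 0.0]
wrist_force: [1.3, -0.3, -0.6]
grip_width: 0.703
tcp [ 0.3278 -0.3054  0.3522] xyaw 22.7 shift cm [ 33.04 -21.46   0.2 ]
[ 0.83 -0.11 -0.16  1.71 -0.02  1.54 -0.5 ]
```

```bash
python3 -m pendant '3.3 -2.1 0 0 0 0;3.3 -2.1 0 0 0 0;3.3 -2.1 0 0 0 0;3.3 -2.1 0 0 0 0;3.3 -2.1 0 0 0 0;3.3 -2.1 0 0 0 0;3.3 -2.1 0 0 0 0;3.3 -2.1 0 0 0 0'; python3 -m pendant '3.3 -2.1 0 0 0 0;3.3 -2.1 0 0 0 0;0 0 0 0 0 -7;0 0 0 0 0 -7;0 0 0 0 0 -7;0 0 0 0 0 -7;0 0 0 0 0 -7;0 0 0 0 0 -7';python3 -m pendant '0 0 0 0 0 -7;0 0 0 0 0 -7;0 0 0 0 0 -7;0 0 0 0 0 -7;0 0 0 0 0 -7;0 0 0 0 0 -6;0 0 0 0 0 0'; python3 -c "
from h import *
toolrows([.606,.019,.35]);print(bot.read_state()['q'].round(2), bot.read_state()['wrist_torque'])
i=viewer.get_image('wrist');print(i['pose'].round(3),i['fx']);crop(i,0,0,640,480,1,'w1')
for p in ([.606,.019,.23],[.678,.039,.191],[.5915,.071,.202],[.62,-.035,.202]): print(proj(i,p).round())"
```

```text
t: 1.63
eef_pos: [0.5074, -0.0488, 0.3517]
ee_rot: [0.0, 0.981, 0.196, 0.0]
wrist_force: [0.0, -0.3, 0.3]
grip_width: 0.699
t: 2.3
eef_pos: [0.5513, 0.0137, 0.3513]
ee_rot: [-0.0, 0.843, 0.537, -0.0]
wrist_force: [0.2, -1.0, -0.1]
grip_width: 0.701
t: 2.88
eef_pos: [0.5513, 0.0136, 0.3513]
ee_rot: [-0.0, 0.602, 0.798, 0.0]
wrist_force: [0.0, -0.9, 0.0]
grip_width: 0.702
tcp [0.5513 0.0136 0.3513] xyaw 106.0 shift cm [-0.98  5.4   0.13]
[ 0.53  0.15 -0.72  1.48  0.1   1.55  0.09] [0.02078631 0.00486736 0.01437067]
[[ 0.962  0.264  0.075  0.533]
 [ 0.274 -0.925 -0.264  0.08 ]
 [-0.     0.274 -0.962  0.494]
 [ 0.     0.     0.     1.   ]] 362.48413387138413
[391. 243.]
[468. 231.]
[388. 168.]
[380. 295.]
```

View pics/w1.png

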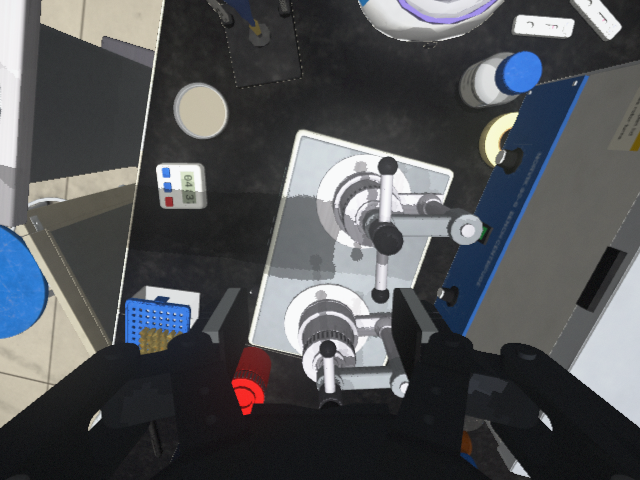

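```bash
python3 - <<'E'
from h import *
i=viewer.get_image('wrist');g=cv2.cvtColor(i['pixels'],cv2.COLOR_RGB2GRAY)
m=cv2.inRange(g,0,60)
for (x0,y0,x1,y1,z,n) in [(360,215,412,262,.222,"knob"),(375,150,402,180,.202,"b1"),(368,286,392,306,.202,"b2")]:
    mm=np.zeros_like(m); mm[y0:y1,x0:x1]=m[y0:y1,x0:x1]
    c=max(cv2.findContours(mm,0,2)[0],key=cv2.contourArea); (u,v),r=cv2.minEnclosingCircle(c); print(n,u,v,r,ray(i,u,v,z).round(4))
print(ray(i,468,230,.191))
E
```

```text
knob 387.6000061035156 239.8000030517578 14.866170883178711 [0.6052 0.0187 0.222 ]
b1 395.0 161.0 9.999999747378752e-05 [0.5956 0.0773 0.202 ]
b2 380.5 293.72222900390625 8.37297248840332 [ 0.6201 -0.0342  0.202 ]
[0.67750325 0.03868937 0.191     ]
```

```bash
python3 -m pendant '-.5 2.7 3 0 0 0;-.5 2.7 3 0 0 0;0 0 3 0 0 0;0 0 2 0 0 0;0 0 2 0 0 0;0 0 1.5 0 0 0;0 0 1 0 0 0;0 0 .6 0 0 0' ; python3 -c "
from h import *
toolrows([.6055,.019,.19])
i=viewer.get_image('scene');crop(i,230,150,370,255,5.5,'c3')"
```

```text
t: 3.65
eef_pos: [0.6056, 0.0185, 0.189]
ee_rot: [-0.001, 0.605, 0.796, -0.0]
wrist_force: [0.4, -0.2, 0.5]
grip_width: 0.7
tcp [0.6056 0.0185 0.189 ] xyaw 105.5 shift cm [ 0.05  0.01 -0.1 ]
```

View pics/c3.png

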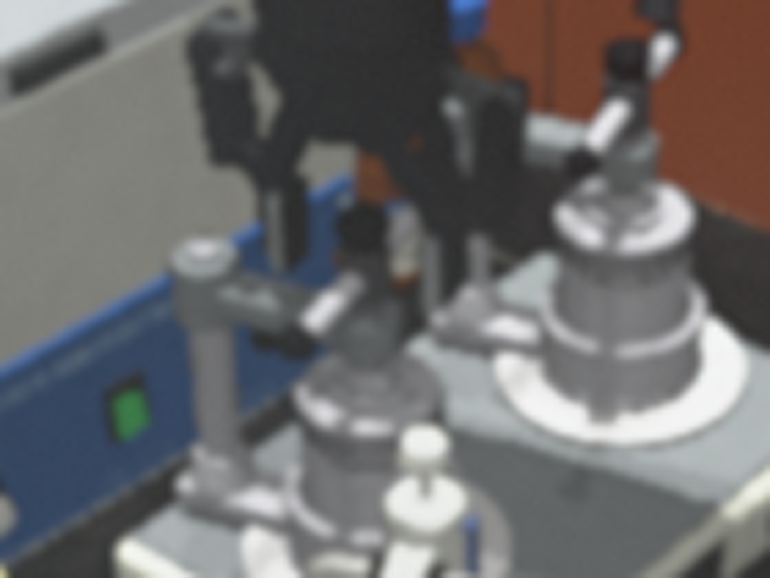

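```bash
python3 -m pendant '0 0 .2 0 0 -7;0 0 0 0 0 -7;0 0 0 0 0 -7;0 0 0 0 0 -7;0 0 0 0 0 -7;0 0 0 0 0 -7;0 0 0 0 0 -4;0 0 0 0 0 0';  cat > st.py <<'E'
from h import *
s=bot.read_state();toolrows([.6055,.019,.188]);print(s['wrist_force'].round(1),s['wrist_torque'].round(3),s['q'].round(2),s['t'])
E
python3 st.py; for k in 1 2 3 4; do python3 -m pendant '0 0 0 0 0 -2;0 0 0 0 0 -2;0 0 0 0 0 0'>/dev/null; python3 st.py; done
```

```text
t: 4.37
eef_pos: [0.6066, 0.0185, 0.1894]
ee_rot: [0.001, 0.244, 0.97, 0.0]
wrist_force: [1.0, 0.2, -0.2]
grip_width: 0.704
tcp [0.6066 0.0185 0.1894] xyaw 151.8 shift cm [ 0.12 -0.01  0.14]
[ 1.   0.2 -0.2] [-0.026  0.012 -0.032] [ 0.56  0.39 -0.84  1.6   0.3   1.29  0.75] 4.3667
tcp [0.6064 0.0186 0.1891] xyaw 155.6 shift cm [0.1  0.   0.11]
[ 0.4 -0.2 -0.1] [ 0.047 -0.054  0.05 ] [ 0.57  0.39 -0.85  1.6   0.3   1.29  0.81] 4.6167
tcp [0.6063 0.0186 0.1888] xyaw 159.6 shift cm [0.09 0.01 0.08]
[ 0.4 -0.3 -0.7] [-0.022 -0.01   0.033] [ 0.58  0.4  -0.87  1.6   0.31  1.29  0.88] 4.8667
tcp [0.6062 0.0186 0.1887] xyaw 163.6 shift cm [0.08 0.02 0.07]
[-0.8 -0.5  0.1] [ 0.001  0.008 -0.012] [ 0.59  0.4  -0.88  1.6   0.32  1.29  0.94] 5.1167
tcp [0.6056 0.0185 0.1884] xyaw 167.6 shift cm [0.02 0.04 0.04]
[-2.7  0.4  0.5] [-0.097  0.591 -0.125] [ 0.59  0.4  -0.89  1.6   0.32  1.3   1.01] 5.3667
```

```bash
for k in 1 2 3 4; do python3 -m pendant '0 0 0 0 0 -.7;0 0 0 0 0 -.7;0 0 0 0 0 0'>/dev/null; python3 st.py|tail -1; done
```

```text
[-4.9 -1.3  3.2] [-0.1    1.07  -0.423] [ 0.6   0.41 -0.9   1.6   0.33  1.3   1.03] 5.6167
[-4.6 -1.8  2.6] [-0.39   1.026 -0.625] [ 0.6   0.41 -0.9   1.6   0.33  1.3   1.05] 5.8667
[-3.6 -4.7  3. ] [-0.926  0.86  -0.735] [ 0.61  0.41 -0.9   1.6   0.33  1.3   1.08] 6.1167
[-3.4 -6.2  3.2] [-1.384  0.656 -0.952] [ 0.61  0.41 -0.91  1.6   0.34  1.3   1.1 ] 6.3667
```

```bash
python3 -m pendant '0 0 0 0 0 4;0 0 0 0 0 4;0 0 -1.3 0 0 0;0 0 -1.3 0 0 0;0 0 0 0 0 -7;0 0 0 0 0 -7;0 0 0 0 0 -7;0 0 0 0 0 -7'>/dev/null;  python3 -m pendant '0 0 0 0 0 -7;0 0 0 0 0 -7;0 0 0 0 0 -7;0 0 0 0 0 -7;0 0 0 0 0 -7;0 0 0 0 0 -2;0 0 0 0 0 0' >/dev/null; python3 st.py
```

```text
tcp [0.6068 0.0187 0.2158] xyaw -129.5 shift cm [0.06 0.12 2.78]
[ 0.  -0.1 -0.1] [ 0.004  0.006 -0.005] [ 0.73  0.47 -1.11  1.56  0.42  1.38  2.04] 7.6167
```

```bash
python3 -m pendant '.06 .1 1.3 0 0 0;0 0 1.3 0 0 0;0 0 .2 0 0 0;0 0 0 0 0 2;0 0 0 0 0 2;0 0 0 0 0 0'>/dev/null; python3 st.py; for k in 1 2 3 4 5; do python3 -m pendant '0 0 0 0 0 1;0 0 0 0 0 1;0 0 0 0 0 0'>/dev/null; python3 st.py|tail -1; done; python3 st.py
```

```text
tcp [0.6048 0.0188 0.1857] xyaw -133.8 shift cm [-0.06 -0.04 -0.23]
[ 1.3  1.1 -2. ] [ 0.13  -0.192  0.117] [ 0.72  0.48 -1.08  1.6   0.43  1.33  1.95] 8.1167
[ 1.5  0.7 -2.3] [ 0.157 -0.245  0.129] [ 0.71  0.48 -1.07  1.6   0.43  1.33  1.92] 8.3667
[ 2.3  0.6 -2.4] [ 0.189 -0.208  0.054] [ 0.71  0.47 -1.07  1.6   0.42  1.32  1.89] 8.6167
[ 2.2  1.5 -1.2] [ 0.271 -0.291  0.076] [ 0.7   0.47 -1.06  1.6   0.42  1.32  1.86] 8.8667
[ 2.   1.8 -2.5] [ 0.278 -0.37   0.104] [ 0.7   0.47 -1.05  1.6   0.42  1.32  1.82] 9.1167
[ 2.7  0.8 -1.8] [ 0.304 -0.484  0.14 ] [ 0.7   0.46 -1.05  1.6   0.41  1.32  1.79] 9.3667
tcp [0.605  0.0188 0.1864] xyaw -143.8 shift cm [-0.05 -0.02 -0.16]
[ 2.7  0.8 -1.8] [ 0.304 -0.484  0.14 ] [ 0.7   0.46 -1.05  1.6   0.41  1.32  1.79] 9.3667
```

```bash
R8() { :; }; python3 -m pendant '0 0 -.015 0 0 7;0 0 -.015 0 0 7;0 0 -.015 0 0 7;0 0 -.015 0 0 7;0 0 -.015 0 0 7;0 0 -.015 0 0 7;0 0 -.015 0 0 7;0 0 -.015 0 0 7'>/dev/null; python3 st.py; python3 -m pendant '0 0 -.015 0 0 7;0 0 -.015 0 0 7;0 0 -.015 0 0 7;0 0 -.015 0 0 7;0 0 -.015 0 0 7;0 0 -.015 0 0 7;0 0 -.015 0 0 7;0 0 -.015 0 0 7'>/dev/null; python3 st.py
```

```text
tcp [0.6057 0.0181 0.188 ] xyaw 159.9 shift cm [ 0.05  0.07 -0.  ]
[ 4.4 -2.  -2.9] [-0.266 -1.003  0.147] [ 0.57  0.39 -0.86  1.6   0.31  1.29  0.89] 10.0333
tcp [0.6053 0.017  0.189 ] xyaw 103.8 shift cm [0.19 0.07 0.1 ]
[ 1.8 -4.1 -0.3] [-0.83  -0.425  0.135] [ 0.45  0.35 -0.69  1.61  0.23  1.27 -0.03] 10.7
```

```bash
python3 -m pendant '.1 0 -.015 0 0 7;.05 0 -.015 0 0 7;0 0 -.015 0 0 7;0 0 -.015 0 0 7;0 0 -.015 0 0 7;0 0 -.015 0 0 7;0 0 -.015 0 0 7;0 0 -.015 0 0 7'>/dev/null; python3 st.py; python3 -m pendant '0 0 -.015 0 0 7;0 0 -.015 0 0 7;0 0 -.015 0 0 7;0 0 -.015 0 0 7;0 0 -.015 0 0 7;0 0 -.015 0 0 7;0 0 -.015 0 0 7;0 0 -.015 0 0 0'>/dev/null; python3 st.py
```

```text
tcp [0.6047 0.019  0.1901] xyaw 47.9 shift cm [0.06 0.06 0.21]
[ 1.6 -2.8 -0.7] [-0.602 -0.451  0.11 ] [ 0.33  0.32 -0.54  1.61  0.17  1.26 -0.97] 11.3667
tcp [0.605  0.0194 0.1914] xyaw -1.1 shift cm [0.05 0.04 0.34]
[ 2.9 -2.4 -0.6] [-0.417 -0.515  0.084] [ 0.24  0.3  -0.42  1.61  0.13  1.26 -1.79] 12.0333
```

```bash
python3 -m pendant '0 0 -.015 0 0 7;0 0 -.015 0 0 7;0 0 -.015 0 0 7;0 0 0 0 0 -5;0 0 0 0 0 -5;0 0 -2 0 0 0;0 0 -2 0 0 0;0 0 -2 0 0 0'>/dev/null; python3 st.py;  python3 -m pendant '0 0 -2 0 0 -7;0 0 -2 0 0 -7;0 0 -2 0 0 -7;0 0 -2 0 0 -7;0 0 0 0 0 -7;0 0 0 0 0 -7;0 0 0 0 0 -7;0 0 0 0 0 -7'>/dev/null; python3 -m pendant '0 0 0 0 0 -7;0 0 0 0 0 -7;0 0 0 0 0 -7;0 0 0 0 0 -7;0 0 0 0 0 -7;0 0 0 0 0 -7;0 -3 0 0 0 0;0 0 0 0 0 0'>/dev/null; python3 st.py;python3 -c "
from h import *
i=viewer.get_image('wrist');crop(i,0,0,640,480,1,'w2')
s=viewer.get_image('scene')
for p in ([.6055,.019,.236],[.6776,.039,.191]): print(proj(i,p).round())"
```

```text
tcp [0.6039 0.0204 0.2521] xyaw -11.4 shift cm [0.2  0.11 6.41]
[0.3 0.2 0.6] [-0.002 -0.046  0.008] [ 0.22  0.26 -0.4   1.53  0.1   1.37 -1.96] 12.7
tcp [0.5712 0.0233 0.3312] xyaw 86.7 shift cm [-0.23  3.49 14.31]
[1.4 0.4 1. ] [ 0.093 -0.016  0.032] [ 0.4   0.19 -0.6   1.47  0.11  1.52 -0.26] 14.0333
[370. 244.]
[454. 198.]
```

View pics/w2.png

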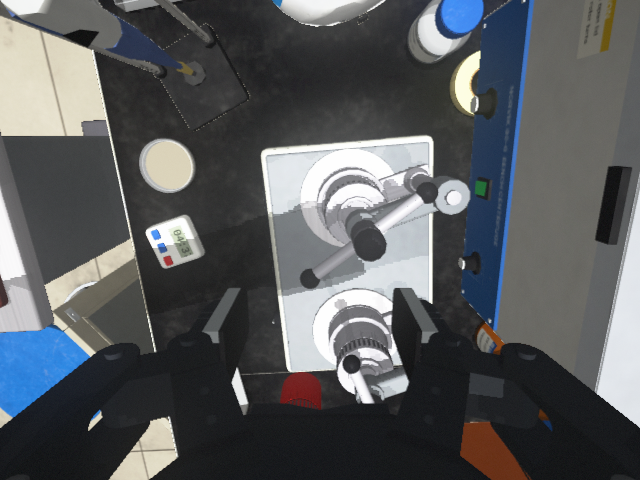

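```bash
python3 -c "
from h import *
i=viewer.get_image('wrist');t=viewer.get_image('top')
a=ray(i,428,192,.2075);b=ray(i,310,278,.2075);print(a.round(4),b.round(4),((a+b)/2).round(4),np.degrees(np.arctan2(a[1]-b[1],a[0]-b[0])))
print('knob',ray(i,371,241,.228),'piv',ray(i,453,198,.191))
print('oven base',ray(i,487,120,0.02),ray(i,468,300,.02),'oventop edge',ray(t,250,130,.25),ray(t,403,135,.25))
toolrows([.6055,.019,.2185])"
python3 -m pendant '0 0 0 0 0 -7;0 0 0 0 0 -7;0 0 0 0 0 -7;0 0 0 0 0 -7;0 0 0 0 0 -7;0 0 0 0 0 -7;0 0 0 0 0 -7;0 0 0 0 0 -7' 3.5 >/dev/null;python3 -m pendant '0 0 0 0 0 -7;0 0 0 0 0 -7;0 0 0 0 0 -7;0 0 0 0 0 -7;0 0 0 0 0 -7;0 0 0 0 0 -7;0 0 0 0 0 -7;0 0 0 0 0 -4'  >/dev/null; python3 st.py
```

```text
[0.656  0.0461 0.2075] [ 0.5641 -0.0166  0.2075] [0.61   0.0147 0.2075] 34.29314417042166
knob [0.61035046 0.01709294 0.228     ] piv [0.68055321 0.03724993 0.191     ]
oven base [0.77890659 0.09616651 0.02      ] [ 0.76791112 -0.13848201  0.02      ] oventop edge [0.7584531  0.20521003 0.25      ] [ 0.75443783 -0.1355627   0.25      ]
tcp [0.5749 0.022  0.3319] xyaw 86.4 shift cm [-0.11  3.07 11.34]
tcp [0.5752 0.0221 0.3316] xyaw -164.3 shift cm [-2.83 -1.13 14.36]
[0.9 0.6 0.7] [-0.012  0.007 -0.032] [ 0.56  0.23 -0.81  1.46  0.17  1.53  1.6 ] 15.5667
```

```bash
python3 -m pendant '-1.5 -.6 1 0 0 0;-1.5 -.6 2 0 0 0;0 0 3 0 0 0;0 0 2.2 0 0 0;0 0 1.5 0 0 0;0 0 1 0 0 0;0 0 .4 0 0 0;0 0 0.1 0 0 0'; python3 st.py
```

```text
t: 16.23
eef_pos: [0.6069, 0.0185, 0.2193]
ee_rot: [-0.0, -0.133, 0.991, 0.0]
wrist_force: [0.0, 0.9, -0.1]
grip_width: 0.41
tcp [0.6069 0.0185 0.2193] xyaw -164.7 shift cm [0.12 0.08 3.13]
[ 0.   0.9 -0.1] [-0.05  -0.015 -0.009] [ 0.52  0.35 -0.79  1.56  0.25  1.34  1.54] 16.2333
```

No contact on the way down; swing the arm to the left along its arc.

```bash
python3 -m pendant '-.056 .914 0 0 0 7;-.056 .914 0 0 0 7;-.056 .914 0 0 0 7;0 0 0 0 0 0'>/dev/null; python3 st.py; python3 -m pendant '-.056 .914 0 0 0 7;-.056 .914 0 0 0 7;-.056 .914 0 0 0 7;0 0 0 0 0 0' ; python3 st.py
```

```text
tcp [0.6046 0.0452 0.2203] xyaw 173.8 shift cm [-0.37 -2.59  3.24]
[-1.4 -5.9 -3.9] [-1.258  0.262  0.041] [ 0.44  0.34 -0.74  1.56  0.23  1.33  1.14] 16.5667
t: 16.9
eef_pos: [0.6119, 0.0718, 0.2202]
ee_rot: [-0.0, 0.234, 0.972, -0.001]
wrist_force: [-5.0, -5.6, -2.2]
grip_width: 0.41
tcp [0.6119 0.0718 0.2202] xyaw 152.9 shift cm [-1.84 -4.99  3.23]
[-5.  -5.6 -2.2] [-1.109  0.928 -0.05 ] [ 0.35  0.35 -0.69  1.54  0.23  1.34  0.74] 16.9
```

```bash
python3 -m pendant '-.056 .914 0 0 0 7;-.056 .914 0 0 0 7;-.056 .914 0 0 0 7;-.056 .914 0 0 0 7;-.056 .914 0 0 0 7;0 0 0 0 0 0'>/dev/null; python3 st.py; python3 -m pendant '-.056 .914 0 0 0 7;-.056 .914 0 0 0 7;-.056 .914 0 0 0 7;-.056 .914 0 0 0 7;-.056 .914 0 0 0 7;0 0 0 0 0 0' ; python3 st.py
```

```text
tcp [0.6436 0.1049 0.2201] xyaw 118.1 shift cm [-5.79 -7.4   3.21]
[-4.5 -1.2 -0.4] [-0.282  0.928 -0.024] [ 0.21  0.41 -0.58  1.45  0.22  1.36  0.1 ] 17.4
t: 17.9
eef_pos: [0.6883, 0.1127, 0.22]
ee_rot: [-0.0, 0.748, 0.664, -0.0]
wrist_force: [-4.0, 0.1, 0.7]
grip_width: 0.409
tcp [0.6883 0.1127 0.22  ] xyaw 83.2 shift cm [-10.28  -7.11   3.2 ]
[-4.   0.1  0.7] [ 0.05   0.834 -0.024] [ 0.09  0.48 -0.47  1.33  0.21  1.39 -0.48] 17.9
```

```bash
python3 -m pendant '0 -.4 0 0 0 0;0 0 -3 0 0 0;0 0 -4 0 0 0;0 0 -4 0 0 0;-3.3 -2.1 0 0 0 -5;-3.3 -2.1 0 0 0 0;-3.3 -2.1 0 0 0 0;0 0 0 0 0 -7' 8.5 >/dev/null;python3 -m pendant '0 0 0 0 0 -7;0 0 0 0 0 -7;0 0 0 0 0 -7;0 0 0 0 0 -7;0 0 0 0 0 -7;0 0 0 0 0 -7;0 0 0 0 0 -7;0 0 0 0 0 -7'>/dev/null; python3 -m pendant '0 0 0 0 0 -7;0 0 0 0 0 -7;0 0 0 0 0 -7;0 0 0 0 0 -7;0 0 0 0 0 -7;0 0 0 0 0 -7;0 0 0 0 0 0'; python3 st.py; python3 -c "
from h import *
i=viewer.get_image('wrist');crop(i,0,0,640,480,1,'w3')
for p in ([.6055,.019,.149],[.6055,.019,.144]): print(proj(i,p).round())"
```

```text
t: 19.82
eef_pos: [0.6152, 0.0184, 0.3305]
ee_rot: [0.001, -0.122, 0.993, -0.0]
wrist_force: [-0.9, 0.7, -0.3]
grip_width: 0.993
tcp [0.6152 0.0184 0.3305] xyaw -166.0 shift cm [ 0.96  0.3  14.24]
[-0.9  0.7 -0.3] [-0.036 -0.004 -0.066] [ 0.45  0.31 -0.72  1.36  0.2   1.54  1.57] 19.8167
[323. 203.]
[323. 202.]
```

View pics/w3.png

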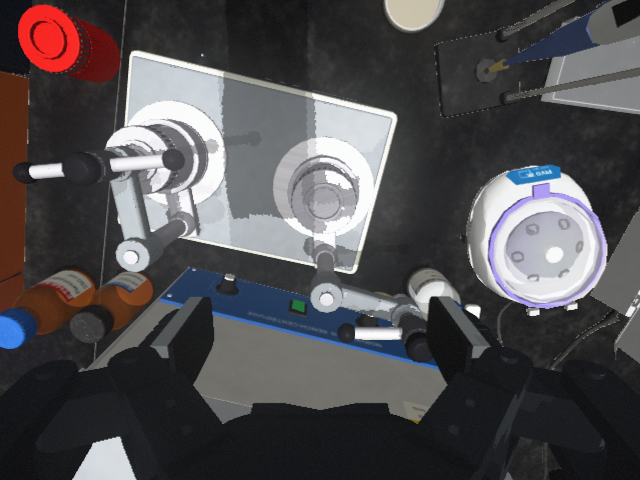

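```bash
python3 -m pendant '.96 .3 2 0 0 0;0 0 3.5 0 0 0;0 0 4 0 0 0;0 0 4 0 0 0;0 0 3 0 0 0;0 0 2.5 0 0 0;0 0 2 0 0 0;0 0 1 0 0 0'; python3 st.py
```

```text
t: 20.53
eef_pos: [0.6039, 0.0187, 0.1072]
ee_rot: [-0.001, -0.115, 0.993, 0.0]
wrist_force: [-0.7, 0.8, -0.2]
grip_width: 0.992
tcp [0.6039 0.0187 0.1072] xyaw -166.8 shift cm [-0.14 -0.   -8.08]
[-0.7  0.8 -0.2] [0.022 0.079 0.011] [ 0.44  0.42 -0.68  1.7   0.29  1.13  1.48] 20.5333
```

```bash
python3 -m pendant '-.1 0 .4 0 0 0;0 0 0 0 0 0;0 0 0 0 0 0;0 0 0 0 0 0;0 0 0 0 0 0;0 0 0 0 0 0;0 0 0 0 0 0;0 0 0 0 0 0' 5 50; python3 st.py;python3 -m pendant '0 0 -.5 0 0 0;0 0 -1 0 0 0;0 0 -1 0 0 0;0 0 -1 0 0 0;0 0 0 0 0 0'; python3 st.py; python3 -c "
from h import *
i=viewer.get_image('wrist');crop(i,0,0,640,480,1,'w4')"
```

```text
t: 21.2
eef_pos: [0.6066, 0.0192, 0.1065]
ee_rot: [0.001, -0.116, 0.993, -0.0]
wrist_force: [-1.1, 0.3, 4.5]
grip_width: 0.689
tcp [0.6066 0.0192 0.1065] xyaw -166.7 shift cm [ 0.11 -0.   -8.15]
[-1.1  0.3  4.5] [-0.062  0.324 -0.019] [ 0.44  0.43 -0.68  1.69  0.29  1.13  1.48] 21.2
t: 21.62
eef_pos: [0.6076, 0.0194, 0.1435]
ee_rot: [0.002, -0.116, 0.993, -0.0]
wrist_force: [-0.2, -0.4, -4.0]
grip_width: 0.69
tcp [0.6076 0.0194 0.1435] xyaw -166.7 shift cm [ 0.19  0.   -4.45]
[-0.2 -0.4 -4. ] [ 0.045 -0.016 -0.049] [ 0.45  0.39 -0.69  1.66  0.27  1.19  1.5 ] 21.6167
```

View pics/w4.png

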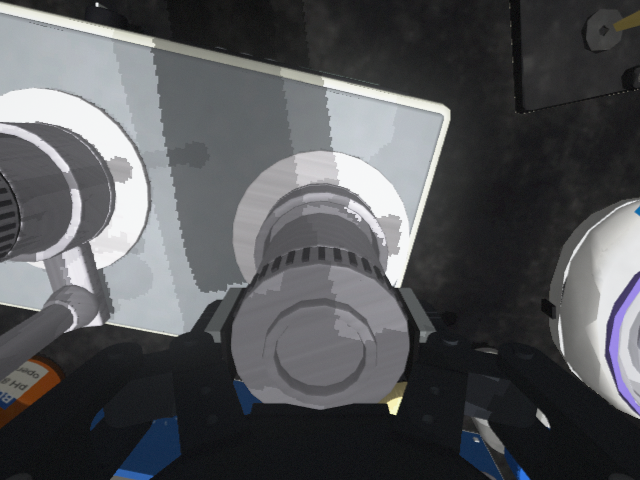

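```bash
python3 -m pendant '0 0 -2 0 0 0;0 0 -3.5 0 0 0;0 0 -3.5 0 0 0;0 0 -3.5 0 0 0;0 0 -3.5 0 0 0;0 0 -3.5 0 0 0;0 0 -3.5 0 0 0;0 0 -2.5 0 0 0'>/dev/null; python3 -m pendant '0 2 0 0 0 0;0 3.5 0 0 0 0;0 3.5 0 0 0 0;0 3.5 0 0 0 0;0 3.5 0 0 0 0;0 3.5 0 0 0 0;0 3.5 0 0 0 0;0 2.5 0 0 0 0';  python3 -m pendant '2 1 0 0 0 0;2.5 1.3 0 0 0 0;2.5 1.3 0 0 0 0;2.5 1.3 0 0 0 0;2.5 1.3 0 0 0 0;2 1 0 0 0 0;0 0 0 0 0 0';python3 st.py; python3 -c "
from h import *
toolrows([.39,.308,.15])
i=viewer.get_image('scene');crop(i,0,0,640,480,1,'s2')
i=viewer.get_image('wrist');crop(i,0,0,640,480,1,'w5')"
```

```text
t: 23.0
eef_pos: [0.5458, 0.2707, 0.3953]
ee_rot: [-0.0, -0.117, 0.993, 0.0]
wrist_force: [0.0, -0.2, -5.4]
grip_width: 0.686
t: 23.58
eef_pos: [0.3898, 0.308, 0.3962]
ee_rot: [0.001, -0.119, 0.993, -0.0]
wrist_force: [-0.0, 1.3, -4.1]
grip_width: 0.688
tcp [0.3898 0.308  0.3962] xyaw -166.4 shift cm [-14.13 -33.15  20.87]
[-0.   1.3 -4.1] [ 0.105 -0.025  0.042] [ 0.14  0.03 -0.9   1.5   0.03  1.62  1.04] 23.5833
tcp [0.3898 0.308  0.3962] xyaw -166.4 shift cm [0.000e+00 2.000e-02 2.462e+01]
```

View pics/s2.png

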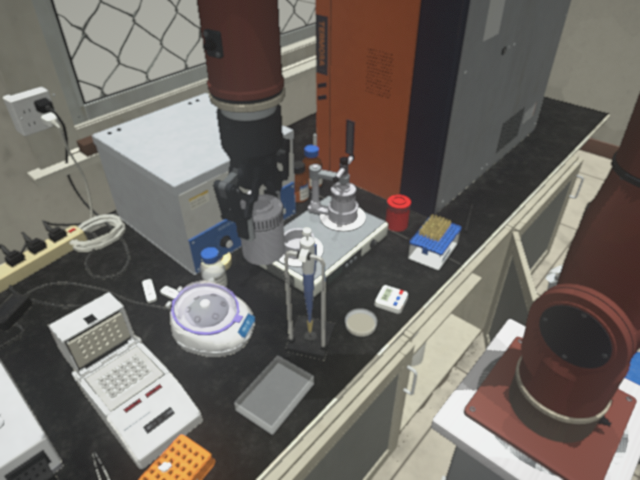

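```bash
python3 -m pendant '0 0 2.5 0 0 0;0 0 4 0 0 0;0 0 4 0 0 0;0 0 4 0 0 0;0 0 4 0 0 0;0 0 4 0 0 0;0 0 2.5 0 0 0;0 0 0 0 0 0'; python3 st.py; python3 -m pendant '0 0 2.5 0 0 0;0 0 2.5 0 0 0;0 0 2 0 0 0;0 0 1 0 0 0;0 0 0 0 0 0'; python3 st.py; python3 -c "
from h import *
toolrows([.391,.308,.045])
i=viewer.get_image('scene');crop(i,190,300,350,440,4,'s3')"
```

```text
t: 24.35
eef_pos: [0.3928, 0.3022, 0.14]
ee_rot: [-0.004, -0.115, 0.993, -0.002]
wrist_force: [-0.7, -2.5, -3.8]
grip_width: 0.69
tcp [0.3928 0.3022 0.14  ] xyaw -166.8 shift cm [-14.19 -32.44  -4.86]
[-0.7 -2.5 -3.8] [-0.133  0.052 -0.059] [ 0.08  0.19 -0.9   1.9   0.16  1.13  0.92] 24.35
t: 24.77
eef_pos: [0.3949, 0.3046, 0.0648]
ee_rot: [-0.001, -0.115, 0.993, -0.0]
wrist_force: [-0.7, -0.4, -4.3]
grip_width: 0.688
tcp [0.3949 0.3046 0.0648] xyaw -166.8 shift cm [-13.94 -32.63 -12.35]
[-0.7 -0.4 -4.3] [-0.042  0.047  0.048] [ 0.03  0.3  -0.86  1.98  0.28  0.98  0.83] 24.7667
tcp [0.3949 0.3046 0.0648] xyaw -166.8 shift cm [0.3  0.42 1.98]
```

View pics/s3.png

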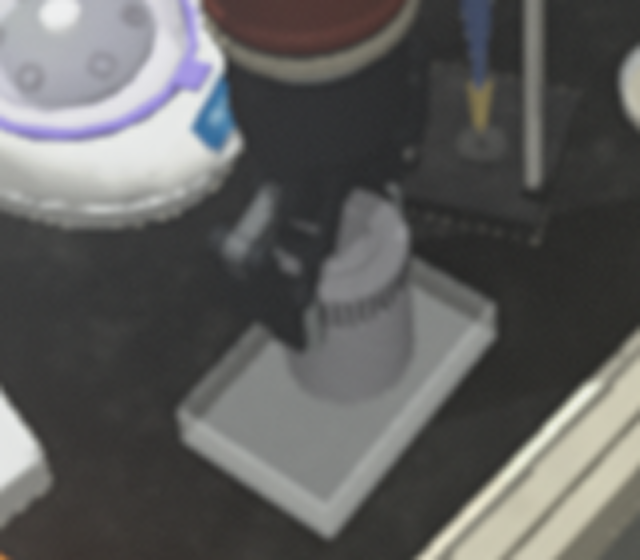

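```bash
python3 -m pendant '.3 .42 0 0 0 0;0 0 1 0 0 0;0 0 .6 0 0 0;0 0 0 0 0 0;0 0 0 0 0 0'; python3 st.py;for k in 1 2 3 4; do python3 -m pendant '0 0 .15 0 0 0;0 0 0 0 0 0;0 0 0 0 0 0'>/dev/null; python3 st.py; done
```

```text
t: 25.23
eef_pos: [0.3908, 0.3085, 0.0494]
ee_rot: [-0.0, -0.116, 0.993, -0.0]
wrist_force: [-0.6, 0.3, -5.3]
grip_width: 0.688
tcp [0.3908 0.3085 0.0494] xyaw -166.7 shift cm [-14.24 -33.11 -13.86]
[-0.6  0.3 -5.3] [ 0.035  0.006 -0.02 ] [ 0.    0.33 -0.86  1.99  0.3   0.95  0.8 ] 25.2333
tcp [0.3911 0.3087 0.0482] xyaw -166.7 shift cm [-14.22 -33.12 -13.98]
[ 0.1  0.6 -4.3] [ 0.069  0.025 -0.021] [ 0.    0.33 -0.86  1.99  0.3   0.95  0.8 ] 25.4833
tcp [0.391  0.3086 0.0466] xyaw -166.7 shift cm [-14.23 -33.11 -14.14]
[-0.8  0.3 -4.3] [ 0.019 -0.016  0.023] [ 0.    0.33 -0.85  1.99  0.31  0.95  0.8 ] 25.7333
tcp [0.3909 0.3086 0.045 ] xyaw -166.7 shift cm [-14.23 -33.12 -14.3 ]
[ 0.5  0.3 -4.6] [ 0.063 -0.016  0.031] [ 0.    0.33 -0.85  2.    0.31  0.95  0.79] 25.9833
tcp [0.3909 0.3086 0.0435] xyaw -166.7 shift cm [-14.24 -33.11 -14.45]
[ 0.2  0.1 -4.4] [-0.07   0.024 -0.016] [-0.    0.33 -0.85  2.    0.31  0.94  0.79] 26.2333
```

```bash
for k in 1 2 3 4; do python3 -m pendant '0 0 .1 0 0 0;0 0 0 0 0 0;0 0 0 0 0 0'>/dev/null; python3 st.py; done
```

```text
tcp [0.3909 0.3087 0.0426] xyaw -166.7 shift cm [-14.23 -33.12 -14.55]
[ 0.   0.1 -5.5] [ 0.055 -0.028 -0.002] [-0.    0.34 -0.85  2.    0.31  0.94  0.79] 26.4833
tcp [0.391  0.3088 0.0421] xyaw -166.7 shift cm [-14.22 -33.14 -14.57]
[-2.2 -2.7  5.9] [-0.712  0.628 -0.043] [-0.    0.34 -0.85  2.    0.31  0.94  0.79] 26.7333
tcp [0.391  0.3089 0.0421] xyaw -166.7 shift cm [-14.22 -33.16 -14.55]
[-7.3 -6.7 20.3] [-1.634  1.462 -0.063] [-0.    0.34 -0.85  2.    0.31  0.94  0.79] 26.9833
tcp [0.3911 0.3089 0.042 ] xyaw -166.7 shift cm [-14.22 -33.17 -14.52]
[-11.6 -10.8  35.4] [-2.492  2.494 -0.021] [-0.01  0.34 -0.85  2.    0.32  0.94  0.79] 27.2333
```

```bash
python3 -m pendant '0 0 -.2 0 0 0;0 0 0 0 0 0'; python3 -m pendant '0 0 0 0 0 0;0 0 0 0 0 0;0 0 0 0 0 0;0 0 0 0 0 0;0 0 0 0 0 0;0 0 0 0 0 0;0 0 0 0 0 0' 8.5; python3 -m pendant '0 0 -1 0 0 0;0 0 -2 0 0 0;0 0 -3 0 0 0;0 0 -4 0 0 0;0 0 -4 0 0 0;0 0 -4 0 0 0;0 0 -4 0 0 0;0 0 -4 0 0 0';python3 st.py; python3 -c "
from h import *
i=viewer.get_image('wrist');crop(i,0,0,640,480,1,'w6')
s=viewer.get_image('scene')
a=i['pixels'];b=cv2.resize(s['pixels'],(640,480));cv2.imwrite('pics/fin.png',np.hstack([cv2.resize(a,(400,300)),cv2.resize(b[140:440,150:550],(400,300))])[...,::-1])
for p in ([.391,.308,.080],[.391,.308,.085]): print(proj(i,p).round(),proj(s,p).round())"
```

```text
t: 27.4
eef_pos: [0.3913, 0.309, 0.0421]
ee_rot: [0.001, -0.116, 0.993, 0.0]
wrist_force: [-2.1, 0.3, 7.5]
grip_width: 0.688
t: 27.98
eef_pos: [0.391, 0.3087, 0.0416]
ee_rot: [0.0, -0.116, 0.993, 0.0]
wrist_force: [-0.7, -0.1, 0.4]
grip_width: 0.992
t: 28.65
eef_pos: [0.3901, 0.3087, 0.3045]
ee_rot: [0.001, -0.116, 0.993, 0.0]
wrist_force: [0.7, 0.4, -0.3]
grip_width: 0.997
tcp [0.3901 0.3087 0.3045] xyaw -166.7 shift cm [-14.26 -33.16  11.67]
[ 0.7  0.4 -0.3] [ 0.078 -0.057  0.031] [ 0.15  0.05 -0.92  1.67  0.04  1.44  1.03] 28.65
[319. 206.] [274. 370.]
[319. 207.] [274. 369.]
```

View pics/fin.png

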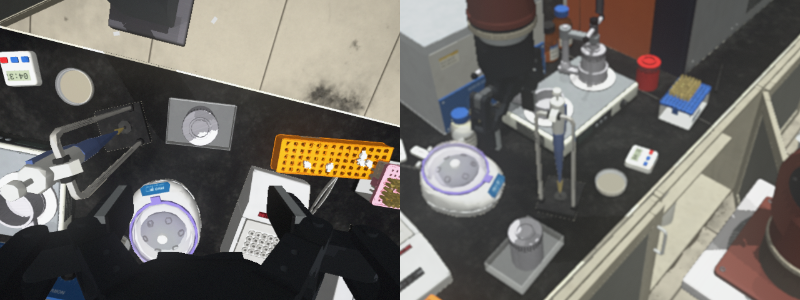

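```bash
python3 -c "
from h import *
i=viewer.get_image('wrist')
c=[ray(i,u*1.6,v*1.6,.024) for u,v in [(174,96),(236,103),(231,150),(168,143)]];print(np.round(c,3),np.mean(c,0).round(4));print('jar',ray(i,201*1.6,125*1.6,.083).round(4))"
python3 -m pendant '0 0 -2 0 0 0;0 0 0 0 0 0;0 0 0 0 0 0;0 0 0 0 0 0'; python3 -c "
from h import *
print(bot.close_job())"
```

```text
[[0.358 0.254 0.024]
 [0.344 0.369 0.024]
 [0.434 0.384 0.024]
 [0.448 0.261 0.024]] [0.3961 0.317  0.024 ]
jar [0.3888 0.3123 0.083 ]
t: 29.13
eef_pos: [0.3905, 0.3085, 0.3207]
ee_rot: [-0.001, -0.116, 0.993, -0.0]
wrist_force: [-0.3, 0.7, -0.4]
grip_width: 0.995
the job is handed in; nothing more can be done
None
```

The left jar is standing upright in the spill tray, the gripper is clear of it, and the job was handed in at 29 s of the 70 s; no verdict was reported.

- **Screw:** The T-bar would not move anticlockwise (I stopped at about 1 N m). It gave way clockwise, so this station has a left-hand thread. I turned it about 4.4 rad loose, judged from the bar's angle in the wrist camera picture.
- **Clamp arm:** I pushed it by the knob to the left, about 1.8 rad aside. The next picture showed it well clear of the jar, and it was left there.
- **Jar:** I gripped it at 50 N, lifted it straight out, carried it over the pipette stand and centrifuge, and set it down until the floor pushed back at about 35 N.

**Last checks:**
- **Placement:** The final wrist view puts the jar about 7 mm off the tray centre across and 5 mm along. The limits are 14 mm and 34 mm. The earlier top and scene views put the tray centre 3 to 9 mm away from that last estimate, so the offset is uncertain by a few millimetres.
- **Contact:** The wrist force after release was close to zero.
- **Other objects:** The right station, the red look-alike and the bystanders looked unmoved in the last pictures. I checked that by eye only and did not measure it.

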